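# Hang a painted window frame on the drying rail

### The arm

A 6-joint arm with a two-finger parallel gripper is mounted at the origin on a cart in front of the work surface, level with it; the furniture and walls round the work are solid. World frame = base frame: x ahead of the robot, y to its left, z up, the work surface at z = 0. Lengths are in m, angles in rad, forces in N, time in s.
With the tool pointing down it reaches from about 0.375 to 0.9 m from the base axis. Payload 3.1 kg.
Tool frame: the origin (TCP) lies between the finger pads, 19 mm behind the fingertips; this is the grasp point; z points along the fingers, y is the line along which they close (so a half turn about z gives the same grasp; the last joint's range is limited). The gripper opens to 85 mm and grips with 20 to 120 N. Pads are 22 mm wide; open, the fingers measure 114 mm over their backs; the gripper's body (76 mm by 85 mm) begins 54 mm behind the grasp point. The pads swing forward as they close: fully open they stand 13 mm farther back than shut.
Start: joints at [1.052, 0.527, 1.433, -0, 1.181, -0.178], TCP at [0.208, 0.589, 0.25] pointing down, gripper open.
Joint ranges: [-3.08, 3.08], [-0.75, 2.2], [0.22, 2.44], [-1.43, 4.57], [0, 2.65], [-2.85, 2.85]. Speed limits (rad/s): [2.79, 2.79, 3.14, 3.14, 3.14, 3.14].

### API

Orientations are given as a rotation vector (axis times angle).
In Python, from plant import ctrl, cams gives the robot as it stands. The module is installed in compiled form; this text tells all that it offers.
- The arm moves only by the shell command python3 -m handwheel 'ROWS'. ROWS is JSON, a list of rows, each a list of 5 numbers: the opening, from 0 (shut) to 1 (fully open), then the shift along the world's x, y, z in m, then the turn about the world's z in rad. In form: [[grip, x, y, z, yaw], ...]. A call has exactly 5 rows; each row shifts and turns the commanded pose from where the row before left it; what a row does not reach is not made up. A row lasts 1/10 s, in which the tool goes at most 50 mm and 8.59 degrees, less where a joint would pass 70% of its speed; a pose out of reach is approached as far as the arm can. A call with a gripper value outside its range is refused whole. The fingers move at their own pace and stop on an object; the grip force is fixed at half the most. Time passes only in rows, so rows that do not move let the fingers close, or fill a call up. It gives the time, the measured TCP pose, the force, the opening and the grip force at its end, in the units of the state.
- ctrl.get_obs(): the state, without advancing time (a new reading comes with each control period).
- cams.camera(name): name is "scene" or "top" or "wrist"; returns the picture (480x640x3 uint8, blue, green, red); there is no depth.
- cams.camera_params(name): a dict with "fx", "fy", "cx", "cy" (pixels), "dist_coeffs" ([k1, k2, p1, p2, k3] as OpenCV has them; the pictures are not rectified), "position" and "rotation" of the camera in the world; the wrist camera has in their place "T_tool_cam" (4x4, takes a point from camera to tool coordinates, whose origin is the TCP and whose axes are the flange's). Camera axes: x right, y up, looking along -z (the intrinsics and any distortion apply to the point x, -y, -z); pixel columns grow to the right and rows downward; lengths in m; the calibration is good to about 2 mm. A picture is of the moment at which its call begins: read the wrist's pose just before it. camera_params takes no time and is no camera call.
- ctrl.job_done(): hands the job in; it is judged then, once.
The state is a dict: "t": time; "qpos": joint angles; "joint_velocities": joint speeds; "joint_torque": joint torques, N m; "tcp_pos": TCP position; "eef_rot": TCP orientation; "contact_force": force on the tool from outside, world axes, zero at the start; "torque": the same for the moment, N m; "finger_gap": opening from 0.0 (shut) to 1.0 (fully open); "finger_force": force on a finger pad.
Only numpy, scipy, OpenCV 4.12 (cv2) and the standard library are available. Lean on these libraries where they do the work, as an engineer would, in place of code of your own. Each camera call takes 0.05 s, during which the arm holds its last target. There are 200 camera calls.

### The job

Lift the blue hanger that carries the window frame out of its slotted wooden stand, and hang it on the drying rail in the gap between the two pieces already hanging there, so that its hook sits fully down in the groove of the small orange clip on the rail, then let go of it. Everything is freshly painted: do not touch or disturb the hanging neighbours, feel for the groove and let the hook down gently without ever forcing it against the rail, and leave the paint pots where they are.

Things in the scene. Friction and masses are not known exactly. Their poses are not given: they have to be found in the camera images.
- piece: Blue plastic hanger with a white window frame below it, loose, 0.1 kg (varies); stands upright in the stand, axes parallel to the stand's. Origin: middle of the underside of the hook's arch, the face that rests on the rail. z up, x in the frame's plane, y thickness. In x, z mm: arch -16..16, 0..8; spine -16..-10, down to -52; lip 10..16, down to -10; foot bar -16..16, -59..-52; all 8 thick.
- piece_grip (a point): Grip point in the tab on top of the hanger, 40 mm above the piece's origin. Tab: 24 mm wide in x (-12..12), 10 mm thick in y, z 8..56 mm. Pinch it across x with the tool pointing down and the TCP at this point, so that the fingers stay above the neighbours.
- piece_mouth (a point): Middle of the hook's mouth, 31 mm below the piece's origin at x = 13 mm. The mouth opens to +x between lip (z -10) and foot bar (z -52); inside, the hook is 20 mm wide (x -10..10). The rail enters here, so the hook goes on from the rail's -x side.
- piece_frame (a point): Centre of the window frame, 94 mm below the piece's origin: 60 mm wide (x), 70 mm tall (z), 6 mm thick (y).
- stand: Fixed wooden block 100 x 60 x 34 mm with a slot along its x axis (66 mm long, 8.4 mm wide, floor 10 mm above the board, 24 mm deep) that holds the frame's lower edge. Origin: centre of its underside, on the board. Lift the piece straight up by 30 mm or more to clear it.
- rail: Fixed drying rail. Origin: centre of the underside of its wooden base (80 x 210 x 12 mm), on the board. The bar runs along y over the origin, 10 mm wide in x, z 170..180 mm; posts at y = -91 and 91 mm, up to z 182 mm. The hung piece has its axes parallel to the rail's. Contact between piece and rail must stay under 15 N.
- rail_mid (a point): Above the middle of the bar, at groove floor height (rail z 187 mm). The orange clip (14 mm in x, 34 in y) has a groove across it: 11 mm wide in y, floor z 187, flat cheeks beside it z 193. The groove's centre is NOT measured: y -9 to +9 mm from here. See it, or feel: on a cheek the hook stops 6 mm too high. A soft pad lets the clip sink 0.4 mm per N, 5 mm at most; along y it stays put.
- rail_entry (a point): Where the piece's origin may pass on its way in: 50 mm in front (-x) of the bar, 25 mm above the groove floor. From here straight along the rail's +x by 50 mm the lip passes over the cheeks and the foot bar under the bar (9 mm to spare up or down); then down. Come to here from above or from the front.
- neighbour_door: Grey hanger, the same hook as the piece's without the tab (top 8 mm above its origin), with a white door with blue panes, 60 mm wide, 96 tall, 10 thick. Origin: middle of the underside of its arch, on the bar, 29 to 33 mm to the +y side of the rail's middle. Hangs loose: do not touch.
- neighbour_window: Grey hanger, the same hook as the piece's without the tab, with a white window frame 60 mm wide, 70 tall, 6 thick. Origin: middle of the underside of its arch, on the bar, 29 to 33 mm to the -y side of the rail's middle. Hangs loose: do not touch.
- red_pot: Paint pot with a red band, 36 mm across, 42 mm tall, loose, at the back of the board. Origin: centre of its underside.
- blue_pot: Paint pot with a blue band, 36 mm across, 42 mm tall, loose, at the back of the board. Origin: centre of its underside.

How it is judged:
By the outcome, as a careful person would: the job done as asked, in the order asked, and still so for the second after the job is handed in, with the robot touching nothing.
It also fails if it takes over 72 s, if anything falls off the work surface, if the arm or the gripper's body presses on something with over 40 N, if the wrist force passes 120 N, or if a joint passes its speed limit or range.

## Working session

There is one attempt and no reset: what is moved stays moved. The work goes in short steps, Python scripts to look and compute and a shell command to move; the robot and the scene stay as the last step left them, time stands still between calls to the robot, and variables do not carry over. Pictures are saved under pics/ and viewed, at most 10 in all, crops included, and the job is handed in when it is done.

```bash
mkdir -p pics; python3 - <<'E'
from plant import ctrl,cams
import cv2,numpy as np
o=ctrl.get_obs();print({k:np.round(v,3) for k,v in o.items()})
for n in("scene","top","wrist"):
    p=cams.camera_params(n);print(n,{k:np.round(v,4).tolist() for k,v in p.items()})
    cv2.imwrite(f"pics/{n}0.png",cams.camera(n))
E
```

```text
{'t': np.float64(0.0), 'qpos': array([ 1.053,  0.528,  1.434, -0.   ,  1.181, -0.179]), 'joint_velocities': array([ 0.001, -0.002,  0.001,  0.   ,  0.   ,  0.002]), 'joint_torque': array([-1.0000e-03, -4.4234e+01, -1.7803e+01, -0.0000e+00,  8.0000e-03,
        0.0000e+00]), 'tcp_pos': array([0.208, 0.589, 0.249]), 'eef_rot': array([-5.310e-01, -3.096e+00,  3.000e-03]), 'contact_force': array([ 0.532,  0.926, -0.076]), 'torque': array([0.006, 0.023, 0.029]), 'finger_force': np.float64(0.0), 'finger_gap': np.float64(1.001)}
scene {'fx': 436.2421, 'fy': 436.2421, 'cx': 307.3817, 'cy': 247.2714, 'dist_coeffs': [-0.0159, 0.0, 0.0, 0.0, 0.0], 'position': [0.2741, -0.5887, 0.6158], 'rotation': [0.9456, -0.2399, -0.4121]}
top {'fx': 531.1508, 'fy': 531.1508, 'cx': 322.8405, 'cy': 244.4117, 'dist_coeffs': [0.0518, 0.0, 0.0, 0.0, 0.0], 'position': [0.4547, 0.0411, 1.1297], 'rotation': [0.0914, -0.0785, -1.5877]}
wrist {'fx': 372.9264, 'fy': 372.9264, 'cx': 321.0851, 'cy': 243.6217, 'dist_coeffs': [0.0059, 0.0, 0.0, 0.0, 0.0], 'T_tool_cam': [[-0.0003, 0.9549, 0.2971, 0.0765], [1.0, 0.0002, 0.0002, -0.0012], [0.0001, 0.2971, -0.9549, -0.1242], [0.0, 0.0, 0.0, 1.0]]}
```

View pics/scene0.png

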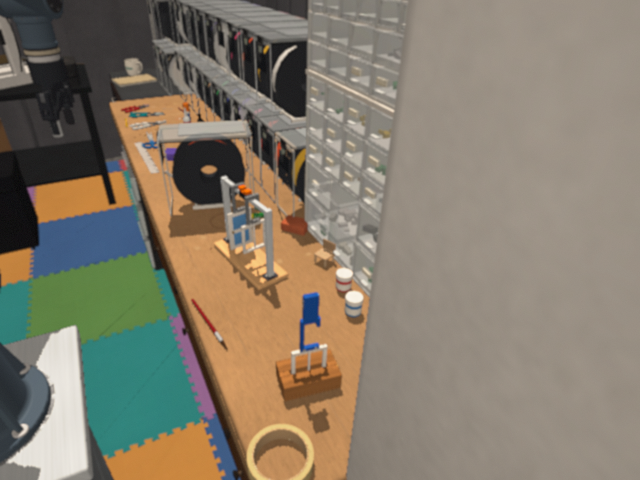

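View pics/top0.png

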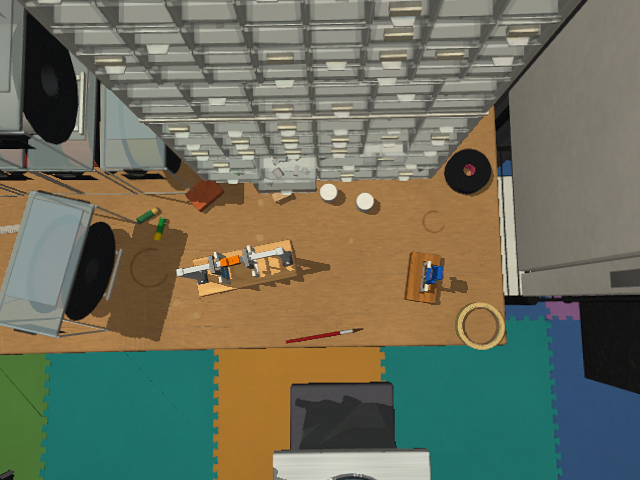

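The scene view shows the piece in its stand near (310,340), with its mouth to the right (+x), and the rail near (250,235). In the top view the stand is at (424,277), the tab at (432,273), and the rail runs from (195,272) to (290,255) with the clip at (231,262).

```bash
cat > h.py <<'E'
import numpy as np,cv2
from scipy.spatial.transform import Rotation as R
from plant import ctrl,cams
def cam(n,o=None):
    p=cams.camera_params(n);K=np.array([[p['fx'],0,p['cx']],[0,p['fy'],p['cy']],[0,0,1]]);d=np.array(p['dist_coeffs'],float)
    if n=='wrist':
        T=np.eye(4);T[:3,:3]=R.from_rotvec(o['eef_rot']).as_matrix();T[:3,3]=o['tcp_pos'];T=T@np.array(p['T_tool_cam']);return K,d,T[:3,3],T[:3,:3]
    r=np.array(p['rotation']);return K,d,np.array(p['position']),(R.from_rotvec(r).as_matrix() if r.size==3 else r)
def ray(c,uv):
    K,d,P,M=c;q=cv2.undistortPoints(np.array(uv,float).reshape(-1,1,2),K,d)[:,0]
    return P,(M@np.c_[q[:,0],-q[:,1],-np.ones(len(q))].T).T
def onz(c,uv,z):
    P,D=ray(c,uv);return P+D*((z-P[2])/D[:,2])[:,None]
def proj(c,X):
    K,d,P,M=c;Y=(np.atleast_2d(X)-P)@M;Y=Y*[1,-1,-1]
    return cv2.projectPoints(Y,np.zeros(3),np.zeros(3),K,d)[0][:,0]
def tri(c1,u1,c2,u2):
    P,a=ray(c1,u1);Q,b=ray(c2,u2);a=a[0];b=b[0]
    s=np.linalg.lstsq(np.c_[a,-b],Q-P,rcond=None)[0];A=P+s[0]*a;B=Q+s[1]*b;return (A+B)/2,np.linalg.norm(A-B)
def blobs(im,lo,hi,amin=15):
    m=cv2.inRange(cv2.cvtColor(im,cv2.COLOR_BGR2HSV),lo,hi)
    n,l,s,c=cv2.connectedComponentsWithStats(m);return m,[(s[i].tolist(),c[i].round(1).tolist()) for i in range(1,n) if s[i,4]>=amin]
E
python3 - <<'E'
from h import *
t=cv2.imread('pics/top0.png')
a=cv2.resize(t[235:305,170:310],(800,400),interpolation=cv2.INTER_CUBIC)
b=cv2.resize(t[245:310,395:450],None,fx=5.7,fy=5.7,interpolation=cv2.INTER_CUBIC)[:,:]
s=cv2.imread('pics/scene0.png');c=cv2.resize(s[280:400,265:350],None,fx=2.4,fy=2.4,interpolation=cv2.INTER_CUBIC)
d=cv2.resize(s[170:290,205:295],None,fx=2.4,fy=2.4,interpolation=cv2.INTER_CUBIC)
out=np.zeros((771,800,3),np.uint8);out[:400]=a;out[400:400+b.shape[0],:b.shape[1]]=b;out[400:400+c.shape[0],330:330+c.shape[1]]=c;out[400:400+d.shape[0],560:560+d.shape[1]]=d
cv2.imwrite('pics/c0.png',cv2.resize(out,None,fx=.77,fy=.77,interpolation=cv2.INTER_AREA))
for n,im in(('top',t),('scene',s)):
    print(n,'blue',blobs(im,(105,150,60),(125,255,255))[1],'orange',[x for x in blobs(im,(4,210,150),(16,255,255))[1]][:12])
E
```

```text
top blue [([503, 173, 9, 3, 15], [506.9, 174.5]), ([425, 266, 18, 18, 213], [433.9, 274.1])] orange [([220, 256, 20, 10, 123], [229.8, 260.6])]
scene blue [([301, 293, 19, 57, 506], [309.4, 315.3])] orange [([239, 186, 12, 8, 57], [244.1, 189.6])]
```

View pics/c0.png

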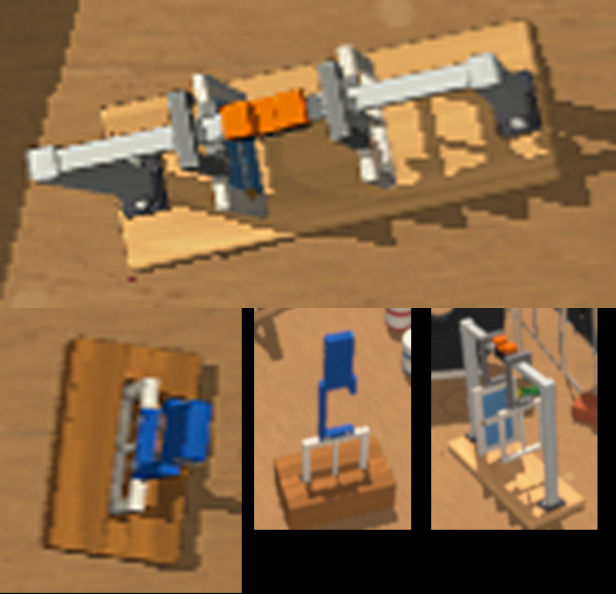

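The crops show the rail's post tops at top-image (179.8,272) and (280.2,251.6), with the door on the left. The tab top is at about (440,273), and all mouths point away from the robot.

```bash
python3 - <<'E'
from h import *
T=cam('top');S=cam('scene')
p=onz(T,[[179.8,272],[280.2,251.6]],.182);print('posts',p.round(4),np.linalg.norm(p[0]-p[1]),'mid',p.mean(0).round(4),'yaw',np.degrees(np.arctan2(*( (p[0]-p[1])[[0,1]]*[-1,1]))))
print('tab',onz(T,[[440.1,272.8]],.195).round(4))
f=lambda u,v:[395+u/4.39,245+(v-308)/4.39]
c=onz(T,[f(75,338),f(200,352),f(45,550),f(178,570)],.034);print('stand',c.round(4),c.mean(0).round(4))
print(np.degrees(np.arctan2(*(c[0]-c[2])[[1,0]])),np.degrees(np.arctan2(*(c[1]-c[3])[[1,0]])))
print('clip',onz(T,[[229.8,260.6]],.192).round(4),tri(T,[[229.8,260.6]],S,[[244.1,189.6]]))
E=ctrl.get_obs();M=R.from_rotvec(E['eef_rot']).as_matrix();print(M.round(3),E['qpos'])
E
```

```text
posts [[0.5128 0.3037 0.182 ]
 [0.5459 0.1246 0.182 ]] 0.18215004820463476 mid [0.5293 0.2142 0.182 ] yaw 10.463620134508021
tab [[ 0.502  -0.1566  0.195 ]]
stand [[ 0.5545 -0.135   0.034 ]
 [ 0.5468 -0.1932  0.034 ]
 [ 0.4556 -0.1175  0.034 ]
 [ 0.4454 -0.1786  0.034 ]] [ 0.5006 -0.1561  0.034 ]
-10.09202895887176 -8.168560131792942
clip [[0.5306 0.213  0.192 ]] (array([0.53035493, 0.21382816, 0.18854014]), np.float64(0.0011484243538082213))
[[-0.943  0.333 -0.001]
 [ 0.333  0.943 -0.001]
 [ 0.    -0.002 -1.   ]] [ 1.05249458e+00  5.28297264e-01  1.43359587e+00  2.96059052e-06
  1.18142605e+00 -1.78465905e-01]
```

```bash
A='[[1,0.0147,-0.0373,0.0015,-0.0695],[1,0.0147,-0.0373,0.0015,-0.0695],[1,0.0147,-0.0373,0.0015,-0.0695],[1,0.0147,-0.0373,0.0015,-0.0695],[1,0.0147,-0.0373,0.0015,-0.0695]]' ; python3 -m handwheel '[[1,0.0147,-0.0373,0.0015,-0.0695],[1,0.0147,-0.0373,0.0015,-0.0695],[1,0.0147,-0.0373,0.0015,-0.0695],[1,0.0147,-0.0373,0.0015,-0.0695],[1,0.0147,-0.0373,0.0015,-0.0695]]'
python3 -m handwheel '[[1,0.0147,-0.0373,0.0015,-0.0695],[1,0.0147,-0.0373,0.0015,-0.0695],[1,0.0147,-0.0373,0.0015,-0.0695],[1,0.0147,-0.0373,0.0015,-0.0695],[1,0.0147,-0.0373,0.0015,-0.0695]]'
python3 -m handwheel '[[1,0.0147,-0.0373,0.0015,-0.0695],[1,0.0147,-0.0373,0.0015,-0.0695],[1,0.0147,-0.0373,0.0015,-0.0695],[1,0.0147,-0.0373,0.0015,-0.0695],[1,0.0147,-0.0373,0.0015,-0.0695]]'
python3 -m handwheel '[[1,0.0147,-0.0373,0,-0.0695],[1,0.0147,-0.0373,0,-0.0695],[1,0.0147,-0.0373,0,-0.0695],[1,0.0147,-0.0373,0,-0.0695],[1,0.0147,-0.0373,0,-0.0695]]'
python3 - <<'E'
from h import *
o=ctrl.get_obs();im=cams.camera('wrist');cv2.imwrite('pics/w1.png',im)
M=R.from_rotvec(o['eef_rot']).as_matrix();print(o['tcp_pos'].round(4),np.degrees(np.arctan2(M[1,1],M[0,1])))
print(blobs(im,(105,150,60),(125,255,255))[1])
print(proj(cam('wrist',o),[[.502,-.1566,.195]]))
E
```

```text
t: 0.65
tcp_pos: [0.2819, 0.4012, 0.2574]
eef_rot: [-1.062, -2.957, 0.001]
contact_force: [0.4, 0.5, 0.2]
finger_gap: 0.998
finger_force: 0.0
t: 1.15
tcp_pos: [0.3555, 0.2148, 0.2651]
eef_rot: [1.557, 2.728, 0.0]
contact_force: [1.0, 1.1, 0.5]
finger_gap: 0.998
finger_force: 0.0
t: 1.65
tcp_pos: [0.429, 0.0281, 0.2726]
eef_rot: [-2.006, -2.417, -0.0]
contact_force: [-0.0, 0.7, 0.0]
finger_gap: 0.998
finger_force: 0.0
t: 2.15
tcp_pos: [0.5024, -0.1583, 0.2723]
eef_rot: [-2.394, -2.034, 0.0]
contact_force: [0.1, 0.3, -0.1]
finger_gap: 0.996
finger_force: 0.0
[ 0.5024 -0.1583  0.2723] -9.299405709998533
[([298, 213, 45, 56, 1945], [319.5, 242.5])]
[[321.45835158 260.96883865]]
```

View pics/w1.png

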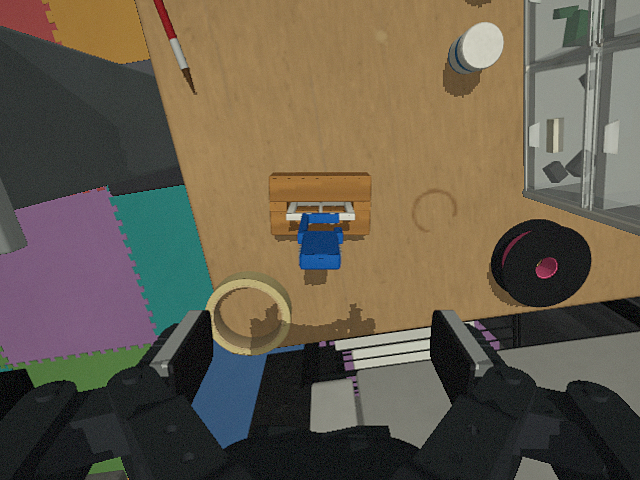

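The tab's top face is centred at about (320,260), where I predicted it, and it lies square to the image. So I go down and grip.

```bash
python3 -m handwheel '[[1,0,0.0005,-0.0187,0],[1,0,0.0005,-0.0187,0],[1,0,0.0005,-0.0187,0],[1,0,0,-0.0187,0],[1,0,0,-0.0187,0]]'
python3 -m handwheel '[[0.4,0,0,0,0],[0.2,0,0,0,0],[0,0,0,0,0],[0,0,0,0,0],[0,0,0,0,0]]'
python3 -m handwheel '[[0,0,0,0,0],[0,0,0,0,0],[0,0,0,0,0],[0,0,0,0,0],[0,0,0,0,0]]'
```

```text
t: 2.7
tcp_pos: [0.5021, -0.155, 0.1782]
eef_rot: [-2.39, -2.038, 0.0]
contact_force: [-0.4, -0.5, -0.2]
finger_gap: 1.001
finger_force: 0.0
t: 3.2
tcp_pos: [0.5025, -0.1554, 0.1801]
eef_rot: [2.39, 2.037, 0.0]
contact_force: [-0.5, 0.6, 4.6]
finger_gap: 0.272
finger_force: 58.6
t: 3.7
tcp_pos: [0.5025, -0.1555, 0.1801]
eef_rot: [2.39, 2.037, 0.0]
contact_force: [-0.7, -0.7, 6.8]
finger_gap: 0.271
finger_force: 58.7
```

```bash
python3 -m handwheel '[[0,0,0,0.008,0],[0,0,0,0.015,0],[0,0,0,0.022,0],[0,0,0,0.025,0],[0,0,0,0.02,0]]'
python3 -m handwheel '[[0,-0.0081,0.0250,0,0.0345],[0,-0.0081,0.035,0,0.0345],[0,-0.0081,0.04,0,0.0345],[0,-0.0081,0.04,0,0.0345],[0,-0.0081,0.04,0,0.0345]]'
python3 -m handwheel '[[0,-0.0081,0.04,0,0.0345],[0,-0.0081,0.04,0,0.0345],[0,-0.0081,0.035,0,0.0345],[0,-0.0081,0.03,0,0.0345],[0,-0.0081,0.0247,0,0.0345]]'
python3 -m handwheel '[[0,0,0,0,0],[0,0,0,0,0],[0,0,0,0,0],[0,0,0,0,0],[0,0,0,0,0]]'
python3 - <<'E'
from h import *
o=ctrl.get_obs();im=cams.camera('wrist');cv2.imwrite('pics/w2.png',im)
t=cams.camera('top');cv2.imwrite('pics/top2.png',t);cv2.imwrite('pics/scene2.png',cams.camera('scene'))
M=R.from_rotvec(o['eef_rot']).as_matrix();print(o['tcp_pos'].round(4),np.degrees(np.arctan2(M[1,1],M[0,1])))
np.savez('w2.npz',**o)
b=blobs(im,(4,210,120),(16,255,255))[1];print(b)
print(onz(cam('wrist',o),[x[1] for x in b],.192) if b else 0)
E
```

```text
t: 4.2
tcp_pos: [0.5024, -0.1553, 0.2705]
eef_rot: [2.39, 2.037, 0.001]
contact_force: [-0.5, -0.2, -1.1]
finger_gap: 0.268
finger_force: 58.9
t: 4.7
tcp_pos: [0.4612, 0.0261, 0.2693]
eef_rot: [2.205, 2.237, 0.001]
contact_force: [-0.0, 1.2, -0.2]
finger_gap: 0.269
finger_force: 59.0
t: 5.2
tcp_pos: [0.4206, 0.1962, 0.2693]
eef_rot: [2.002, 2.421, 0.001]
contact_force: [-0.5, -0.2, -1.0]
finger_gap: 0.271
finger_force: 59.0
t: 5.7
tcp_pos: [0.4217, 0.1937, 0.269]
eef_rot: [2.008, 2.416, -0.0]
contact_force: [0.5, 0.0, -0.5]
finger_gap: 0.27
finger_force: 59.0
[0.4217 0.1937 0.269 ] 10.557162331054046
[([495, 234, 34, 59, 623], [510.3, 263.4]), ([516, 248, 10, 3, 15], [520.6, 248.9])]
[[0.52708942 0.21387    0.192     ]
 [0.5299182  0.22329841 0.192     ]]
```

View pics/w2.png

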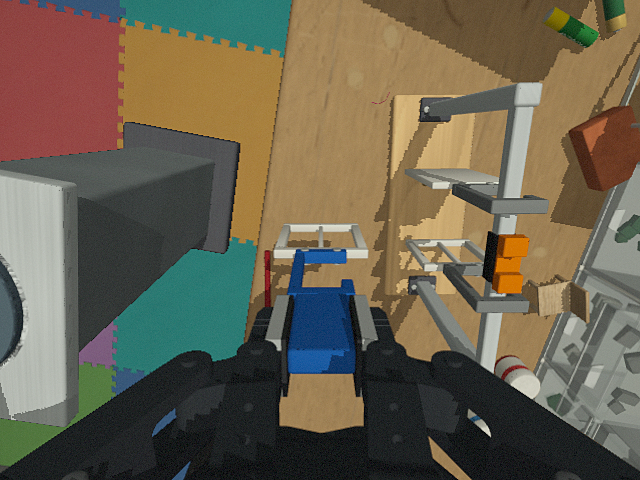

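The clip's groove shows clearly at about (515,265), between cheeks at rows 235–258 and 271–294. The piece is held upright in the fingers. Next I measure the groove edges, the neighbours and the tilt and offset of the held tab.

```bash
python3 - <<'E'
from h import *
o=dict(np.load('w2.npz'));im=cv2.imread('pics/w2.png');c=cam('wrist',o)
m=cv2.inRange(cv2.cvtColor(im,cv2.COLOR_BGR2HSV),(4,200,190),(18,255,255))
n,l,s,ce=cv2.connectedComponentsWithStats(m);print([(s[i].tolist(),ce[i].round(1)) for i in range(1,n) if s[i,4]>20])
for r in range(230,298): 
    k=np.flatnonzero(m[r,480:545]); 
    if r in(233,234,235,236,256,257,258,259,260,261,269,270,271,272,273,274,291,292,293,294,295): print(r,(k.min()+480,k.max()+480,len(k)) if len(k) else 0,end='; ')
a=cv2.resize(im[180:320,440:560],None,fx=4,fy=4,interpolation=cv2.INTER_CUBIC)
cv2.imwrite('pics/c2.png',a)
E
```

```text
[([504, 238, 25, 19, 430], array([515.8, 246.8])), ([496, 257, 26, 15, 326], array([508.3, 264.5])), ([498, 275, 25, 18, 407], array([510.3, 283.5]))]
233 0; 234 0; 235 0; 236 0; 256 (np.int64(504), np.int64(525), 11); 257 (np.int64(515), np.int64(521), 7); 258 (np.int64(498), np.int64(520), 15); 259 (np.int64(498), np.int64(520), 21); 260 (np.int64(497), np.int64(520), 24); 261 (np.int64(497), np.int64(520), 24); 269 (np.int64(496), np.int64(519), 24); 270 (np.int64(496), np.int64(518), 23); 271 (np.int64(496), np.int64(518), 23); 272 0; 273 0; 274 0; 291 (np.int64(498), np.int64(520), 23); 292 (np.int64(498), np.int64(520), 23); 293 0; 294 0; 295 0;
```

View pics/c2.png

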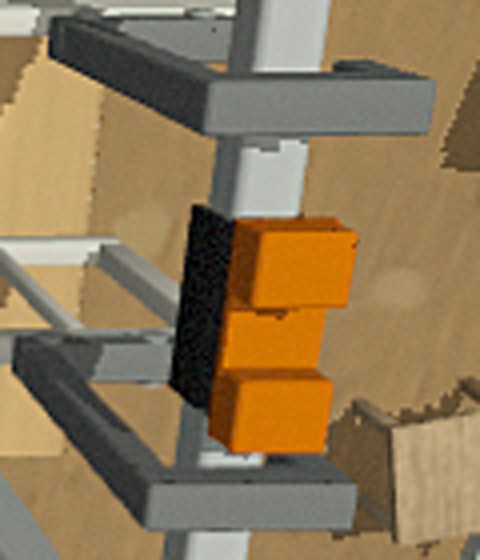

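```bash
python3 - <<'E'
from h import *
o=dict(np.load('w2.npz'));im=cv2.imread('pics/w2.png');c=cam('wrist',o)
cv=lambda L:[[440+u/4,180+v/4] for u,v in L]
ex=np.array([np.cos(np.radians(10.46)),np.sin(np.radians(10.46))]);ey=np.array([-ex[1],ex[0]])
mid=np.array([.5293,.2142])
def loc(P): return np.c_[(P[:,:2]-mid)@ex,(P[:,:2]-mid)@ey]*1e3
for n,L,z in(('up',[(262,232),(357,230),(348,305),(250,310)],.193),('lo',[(245,377),(333,375),(328,453),(232,453)],.193),('door',[(210,82),(435,82),(432,133),(205,133)],.188),('win',[(155,487),(355,485),(355,527),(147,527)],.188)):
    p=loc(onz(c,cv(L),z));print(n,p.round(1).tolist(),p.mean(0).round(1))
# posts
print('posts',loc(onz(c,[(528,95),],.182)))
b=im[340:380,320].astype(int);print(b[:,0].tolist())
T=o['tcp_pos'];print('tcp loc',loc(T[None]))
print('tab rows', [(r,loc(onz(c,[(322,r)],T[2]+.016)).round(1).tolist()) for r in(346,350,373)])
for name in('top2','scene2'):
    g=cv2.imread(f'pics/{name}.png');print(name,blobs(g,(105,150,60),(125,255,255))[1])
E
```

```text
up [[-7.7, 15.6], [5.4, 15.9], [6.0, 4.8], [-7.7, 4.0]] [-1.  10.1]
lo [[-7.0, -6.2], [5.6, -5.9], [6.9, -18.2], [-7.1, -18.2]] [ -0.4 -12.1]
door [[-15.6, 35.8], [15.6, 35.8], [16.5, 28.6], [-15.3, 28.6]] [ 0.3 32.2]
win [[-15.4, -26.1], [14.7, -25.7], [15.9, -32.8], [-15.7, -32.8]] [ -0.1 -29.4]
posts [[-1.96961222 90.81655191]]
[112, 108, 112, 111, 115, 107, 112, 110, 121, 131, 148, 158, 159, 162, 166, 160, 164, 160, 162, 163, 162, 159, 161, 160, 159, 160, 158, 157, 161, 160, 159, 165, 132, 105, 88, 81, 89, 90, 88, 87]
tcp loc [[-109.58030902   -0.66468612]]
tab rows [(346, [[-110.6, 5.2]]), (350, [[-110.6, 3.6]]), (373, [[-110.5, -5.4]])]
top2 []
scene2 [([186, 158, 17, 56, 464], [193.0, 179.9])]
```

```bash
python3 -m handwheel '[[0,0,0,-0.006,0],[0,0,0,-0.006,0],[0,0,0,-0.005,0],[0,0,0,0,0],[0,0,0,0,0]]'
python3 -m handwheel '[[0,0.0118,0.0022,0,0],[0,0.0118,0.0022,0,0],[0,0.0118,0.0022,0,0],[0,0.0118,0.0022,0,0],[0,0.0118,0.0022,0,0]]'
python3 -m handwheel '[[0,0.0118,0.0022,0,0],[0,0.0118,0.0022,0,0],[0,0.0118,0.0022,0,0],[0,0.0118,0.0022,0,0],[0,0,0,0,0]]'
python3 - <<'E'
from h import *
o=ctrl.get_obs();im=cams.camera('wrist');cv2.imwrite('pics/w3.png',im);np.savez('w3.npz',**o)
g=cams.camera('scene');cv2.imwrite('pics/scene3.png',g)
a=im[180:400,220:430];a=cv2.resize(a,None,fx=2.7,fy=2.7,interpolation=cv2.INTER_CUBIC)
b=cv2.resize(g[150:230,210:270],(225,300),interpolation=cv2.INTER_CUBIC)
out=np.zeros((594,800,3),np.uint8);out[:a.shape[0],:a.shape[1]]=a;out[:300,570:795]=b;cv2.imwrite('pics/c3.png',out)
ex=np.array([np.cos(np.radians(10.46)),np.sin(np.radians(10.46))]);ey=np.array([-ex[1],ex[0]])
d=o['tcp_pos'][:2]-[.5293,.2142];print(o['tcp_pos'].round(4),d@ex*1e3,d@ey*1e3,o['contact_force'])
E
```

```text
t: 6.35
tcp_pos: [0.4211, 0.1945, 0.2517]
eef_rot: [-2.005, -2.418, 0.001]
contact_force: [-0.2, 0.0, -0.6]
finger_gap: 0.27
finger_force: 58.9
t: 6.85
tcp_pos: [0.4817, 0.2057, 0.252]
eef_rot: [2.006, 2.418, 0.0]
contact_force: [0.4, -0.8, 0.1]
finger_gap: 0.267
finger_force: 59.0
t: 7.35
tcp_pos: [0.5296, 0.2145, 0.252]
eef_rot: [2.005, 2.417, 0.002]
contact_force: [-0.8, 0.3, -1.0]
finger_gap: 0.268
finger_force: 59.0
[0.5296 0.2145 0.252 ] 0.32965810521758115 0.21784281318751464 [-0.84088532  0.26120104 -0.99208419]
```

View pics/c3.png

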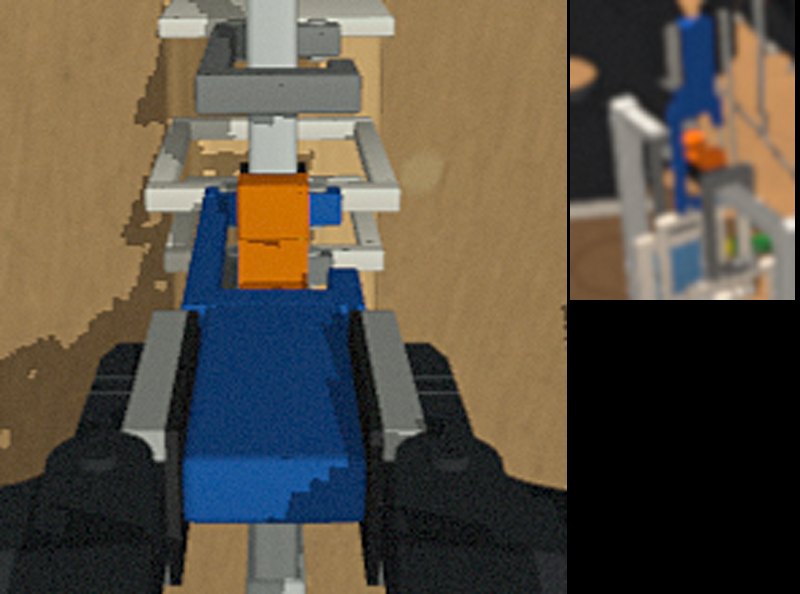

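The hook surrounds the bar with the clip centred in it (clip columns 238–307, tab 185–365 in the crop). Now I compare the groove's edge with the arch in y.

```bash
python3 - <<'E'
from h import *
o=dict(np.load('w3.npz'));c=cam('wrist',o)
ex=np.array([np.cos(np.radians(10.46)),np.sin(np.radians(10.46))]);ey=np.array([-ex[1],ex[0]])
def L(u,v,z): p=onz(c,[(220+u/2.7,180+v/2.7)],z)[0,:2]-[.5293,.2142];return np.round([p@ex*1e3,p@ey*1e3],1)
z=o['tcp_pos'][2]
print('cheek outer/inner',L(272,174,.193),L(272,240,.193),'door',L(278,72,.188),L(278,112,.188))
print('arch low edge',L(275,290,z-.041),'tab top',L(275,459,z+.016),L(275,521,z+.016),'footbar',L(325,190,z-.092),L(325,225,z-.092))
print('clip x',L(239,200,.193),L(307,200,.193),'tab x',L(185,520,z+.016),L(366,520,z+.016))
E
```

```text
cheek outer/inner [-1.  17.9] [-1.   4.4] door [ 0.1 36.6] [ 0.1 28.8]
arch low edge [-0.5  1.8] tab top [-0.7  4.5] [-0.7 -4.5] footbar [11.1  3.8] [11.2 -4.7]
clip x [-7.3 12.6] [ 5.7 12.6] tab x [-12.   -4.3] [10.8 -4.3]
```

```bash
python3 -m handwheel '[[0,0.0002,-0.001,0,0],[0,0,0,-0.004,0],[0,0,0,-0.005,0],[0,0,0,-0.004,0],[0,0,0,-0.002,0]]'
python3 -m handwheel '[[0,0,0,-0.001,0],[0,0,0,-0.001,0],[0,0,0,-0.001,0],[0,0,0,0,0],[0,0,0,0,0]]'
python3 -m handwheel '[[0,0,0,-0.0005,0],[0,0,0,-0.0005,0],[0,0,0,-0.0005,0],[0,0,0,0,0],[0,0,0,0,0]]'
```

```text
t: 7.95
tcp_pos: [0.5272, 0.2132, 0.2363]
eef_rot: [-2.005, -2.418, 0.002]
contact_force: [-1.1, 0.2, -1.6]
finger_gap: 0.267
finger_force: 59.0
t: 8.45
tcp_pos: [0.5277, 0.2133, 0.2341]
eef_rot: [2.005, 2.418, 0.0]
contact_force: [-0.8, -0.9, -0.1]
finger_gap: 0.269
finger_force: 59.0
t: 8.95
tcp_pos: [0.5277, 0.2132, 0.2325]
eef_rot: [-2.006, -2.418, 0.0]
contact_force: [-0.1, 0.3, -1.7]
finger_gap: 0.268
finger_force: 59.0
```

```bash
python3 -m handwheel '[[0,0.0005,-0.0002,-0.0005,0],[0,0,0,-0.0005,0],[0,0,0,-0.0005,0],[0,0,0,0,0],[0,0,0,0,0]]'
python3 -m handwheel '[[0,0,0,-0.0005,0],[0,0,0,-0.0005,0],[0,0,0,-0.0005,0],[0,0,0,0,0],[0,0,0,0,0]]'
python3 -m handwheel '[[0,0,0,-0.0005,0],[0,0,0,-0.0005,0],[0,0,0,0,0],[0,0,0,0,0],[0,0,0,0,0]]'
```

```text
t: 9.45
tcp_pos: [0.5281, 0.213, 0.231]
eef_rot: [-2.006, -2.418, 0.0]
contact_force: [-0.2, -0.1, -0.7]
finger_gap: 0.269
finger_force: 59.0
t: 9.95
tcp_pos: [0.5282, 0.2131, 0.2295]
eef_rot: [-2.006, -2.418, 0.0]
contact_force: [0.6, 0.4, -1.4]
finger_gap: 0.268
finger_force: 59.0
t: 10.45
tcp_pos: [0.5282, 0.213, 0.2285]
eef_rot: [-2.006, -2.418, -0.0]
contact_force: [0.5, -0.0, -0.6]
finger_gap: 0.268
finger_force: 59.0
```

```bash
python3 -m handwheel '[[0,0,0,-0.0005,0],[0,0,0,-0.0005,0],[0,0,0,0,0],[0,0,0,0,0],[0,0,0,0,0]]'
python3 -m handwheel '[[0,0,0,-0.0005,0],[0,0,0,-0.0005,0],[0,0,0,0,0],[0,0,0,0,0],[0,0,0,0,0]]'
```

```text
t: 10.95
tcp_pos: [0.5282, 0.2131, 0.2276]
eef_rot: [2.006, 2.418, 0.0]
contact_force: [-0.4, 0.5, -0.5]
finger_gap: 0.27
finger_force: 59.0
t: 11.45
tcp_pos: [0.5282, 0.2131, 0.2267]
eef_rot: [2.005, 2.418, 0.0]
contact_force: [-0.4, -0.4, 2.1]
finger_gap: 0.27
finger_force: 59.2
```

```bash
python3 - <<'E'
from h import *
o=ctrl.get_obs();im=cams.camera('wrist');g=cams.camera('scene')
a=cv2.resize(im[180:400,220:430],None,fx=2.7,fy=2.7,interpolation=cv2.INTER_CUBIC)
b=cv2.resize(g[150:230,210:270],(225,300),interpolation=cv2.INTER_CUBIC)
out=np.zeros((594,800,3),np.uint8);out[:a.shape[0],:a.shape[1]]=a;out[:300,570:795]=b;cv2.imwrite('pics/c4.png',out)
print(o['tcp_pos'],o['contact_force'])
E
```

```text
[0.52820943 0.21307401 0.22666775] [-0.43659033 -0.40182743  2.12238199]
```

View pics/c4.png

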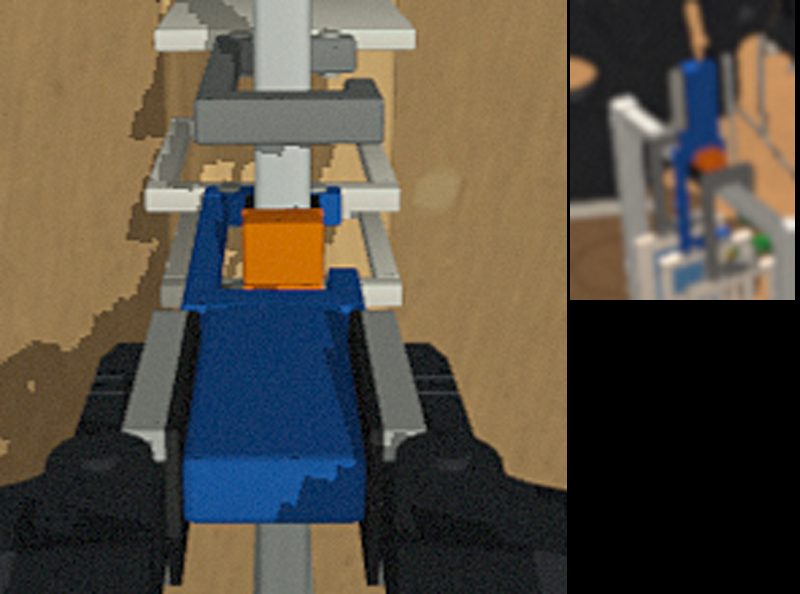

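The arch sits flush between the cheeks, with one cheek visible in front of it and the clip inside the hook (columns 243–324). Contact height matches the groove floor, so I release and go up.

```bash
python3 -m handwheel '[[0,0,0,0.0005,0],[0,0,0,0,0],[0.3,0,0,0,0],[0.35,0,0,0,0],[0.4,0,0,0,0]]'
python3 -m handwheel '[[0.5,0,0,0,0],[0.6,0,0,0,0],[0.6,0,0,0,0],[0.6,0,0,0,0],[0.6,0,0,0,0]]'
```

```text
t: 12.05
tcp_pos: [0.5281, 0.2131, 0.2268]
eef_rot: [-2.005, -2.418, 0.0]
contact_force: [0.2, 0.0, 0.4]
finger_gap: 0.394
finger_force: 0.0
t: 12.55
tcp_pos: [0.5282, 0.213, 0.227]
eef_rot: [-2.006, -2.418, 0.0]
contact_force: [-0.4, -0.1, -0.4]
finger_gap: 0.602
finger_force: 0.0
```

```bash
python3 -m handwheel '[[0.6,0,0,0.01,0],[0.6,0,0,0.015,0],[0.6,0,0,0.02,0],[0.6,0,0,0.025,0],[0.6,0,0,0.03,0]]'
python3 -m handwheel '[[0.6,0,0,0.02,0],[0.6,0,0,0.01,0],[0.6,0,0,0,0],[0.6,0,0,0,0],[0.6,0,0,0,0]]'
python3 - <<'E'
from h import *
o=ctrl.get_obs();im=cams.camera('wrist');g=cams.camera('scene')
a=cv2.resize(im[100:400,180:460],None,fx=1.95,fy=1.95,interpolation=cv2.INTER_CUBIC)
b=cv2.resize(g[150:280,200:297],(240,321),interpolation=cv2.INTER_CUBIC)
out=np.zeros((594,800,3),np.uint8);out[:a.shape[0],:a.shape[1]]=a;out[:321,555:795]=b;cv2.imwrite('pics/c5.png',out)
E
```

```text
t: 13.05
tcp_pos: [0.5276, 0.2129, 0.3279]
eef_rot: [-2.005, -2.417, 0.002]
contact_force: [0.3, -0.3, -0.5]
finger_gap: 0.598
finger_force: 0.0
t: 13.55
tcp_pos: [0.5274, 0.2129, 0.3556]
eef_rot: [-2.004, -2.417, 0.004]
contact_force: [-0.6, 0.5, 0.4]
finger_gap: 0.603
finger_force: 0.0
```

View pics/c5.png

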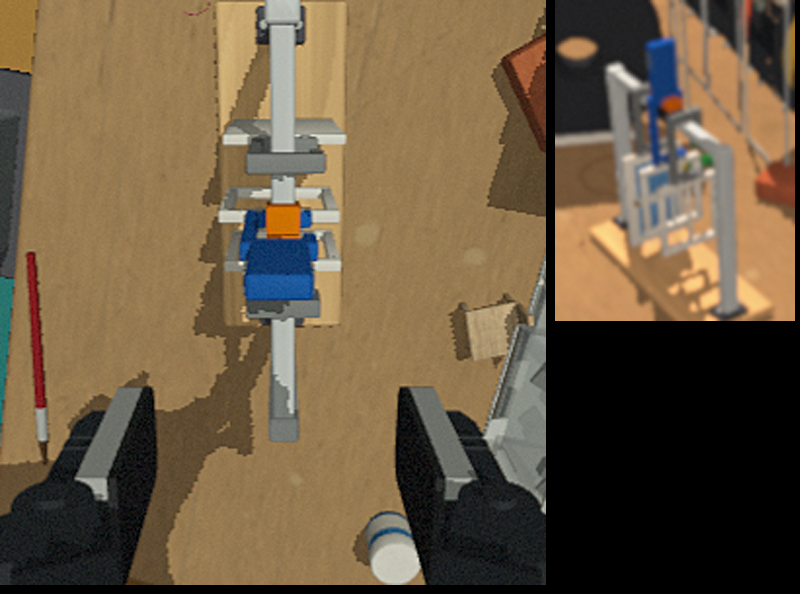

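The piece hangs straight in the clip at (280,265), the neighbours are in place and the gripper is clear.

```bash
python3 -c "
from plant import ctrl
print(ctrl.job_done())"
```

```text
the job is handed in; nothing more can be done
None
```

The blue hanger is seated in the clip's groove on the rail, between the two undisturbed neighbours and released, with a wrist force reading of about 2 N at contact; the job was handed in at about 13.6 s.

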